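# Size a trued skate wheel in the taper gauge

### The arm

A 7-joint arm with a two-finger parallel gripper is mounted at the origin on the work surface. World frame = base frame: x ahead of the robot, y to its left, z up, the work surface at z = 0. Lengths are in mm, angles in rad, forces in N, time in s.
With the tool pointing down it reaches from about 400 to 875 mm from the base axis. Payload 4.4 kg.
Tool frame: the origin (TCP) lies midway between the tips of the shut fingers; the grasp point (between the pads) lies arm.pinch_z behind it (arm.pinch_z is the distance from the TCP to the grasp point, in mm); y points along the fingers, z is the direction in which the jaws open and shut, and the axes are right-handed (so a half turn about y gives the same grasp; the last joint's range is limited). The gripper opens to 85 mm and grips with 20 to 120 N. Pads are 22 mm wide; open, the fingers measure 114 mm over their backs; the gripper's body (76 mm by 85 mm) begins 54 mm behind the grasp point. The pads swing forward as they close: fully open they stand 13 mm farther back than shut.
Start: joints at [1.035, 0.628, 0.038, 1.517, -0.027, 0.996, -0.02], TCP at [294.288, -579.579, 231.313] pointing down, gripper open.
Joint ranges: [-3.06, 3.06], [-0.37, 2.12], [-1.25, 1.32], [0.18, 2.47], [-1.1, 4.24], [0.23, 1.98], [-2.94, 2.94]. Speed limits (rad/s): [2.57, 2.57, 3.14, 3.14, 3.14, 3.14, 3.14].

### API

Orientations are given as a rotation vector (axis times angle).
In Python, from plant import arm gives the robot as it stands.
- The arm moves only by the tool apply_moves, never from a script. Its argument "commands" is one flat list of numbers, 7 for each row, row after row: the shift along the tool's x, y, z normalised to -1 to 1, where 1 is 15 cm, then the turn, a rotation vector about the tool's x, y, z normalised to -1 to 1, where 1 is 45 degrees, then the opening, from -1 (shut) to 1 (fully open). A call has 1 to 20 rows; each row is the pose to reach, as a shift and turn from the pose measured when the call began, along the tool's axes at that moment; what a row does not reach only later rows make up. A row lasts 1/10 s, in which the tool goes at most 50 mm and 8.59 degrees, less where a joint would pass 70% of its speed; a pose out of reach is approached as far as the arm can. A call with a number of a shift or a turn outside -1 to 1 is refused whole. A call with a gripper value outside its range is refused whole. The fingers move at their own pace and stop on an object; "force" is the grip in N (left out, the last holds). Time passes only in rows, so rows that repeat a pose let the fingers close. It gives the time, the measured TCP pose, the force and the opening at its end, in the units of the state.
- arm.read_state(): the state, without advancing time (a new reading comes with each control period).
- arm.camera(name): name is "side" or "top"; returns the picture (384x512x3 uint8, red, green, blue); there is no depth.
- arm.calibration(name): a dict with "fx", "fy", "cx", "cy" (pixels), "extrinsics" (4x4, takes a point from world to camera coordinates). Camera axes: x right, y up, looking along -z (the intrinsics and any distortion apply to the point x, -y, -z); pixel columns grow to the right and rows downward; lengths in mm; the calibration is good to about 2 mm. A picture is of the moment at which its call begins. calibration takes no time and is no camera call.
- arm.job_done(): hands the job in, once; it reports no verdict.
The state is a dict: "time": time; "joint_positions": joint angles; "qvel": joint speeds; "tau": joint torques, N m; "eef_pos": TCP position; "eef_rot": TCP orientation; "contact_force": force on the tool from outside, world axes, zero at the start; "wrist_torque": the same for the moment, N m; "opening": finger opening in mm.
Only numpy, scipy, OpenCV 4.12 (cv2) and the standard library are available. Lean on these libraries where they do the work, as an engineer would, in place of code of your own. Each camera call takes 0.05 s, during which the arm holds its last target.

### The job

Size the white wheel that stands in the track of the taper gauge: take the wooden paddle and, with its cork face and nothing else on the wheel, roll the wheel gently along under the sloping bar until it just sits snug between bed and bar. Do not force it, for squeezed urethane reads small. Leave the wheel sitting snug, lay the paddle flat on the rubber mat again, and leave the other things on the bench alone.

Things in the scene. Friction and masses are not known exactly. Their poses are not given: they have to be found in the camera images.
- track: Aluminium bed of the taper gauge, fixed: plate 340 x 100 mm, 6 mm thick, on the 3 mm mat. Origin: centre of its underside. x points along the track, the way the wheel must be rolled; z up. The wheel runs on the plate's top between two rails 37 mm apart, 3 mm thick, 8 mm high above the plate; 8 mm high cross lips close both ends. From x = -170 to +20 mm nothing stands above the rails.
- gauge: Steel taper gauge fixed on the track, axes as the track's. Origin: on the bed's top, 6 mm straight above the track's origin. Four uprights, 98 mm high, at x = 30 and 130 mm, y = +-34 mm, carry a steel bar 24 mm wide, 14 mm thick, over the track's centre line from x = 24 to 136 mm. Its underside falls toward +x: nominally 60 mm above the bed at x = 30 mm, 52 mm at x = 130 mm.
- gauge_mid (a point): Point on the bed under the bar, at x = 79 mm of the gauge; axes as the gauge's. The wheel's centre would be here at first touch if the bar were at its nominal height. But the bar is clamped in slots up to 2.2 mm higher or lower, which is not reported, so the wheel meets it anywhere from 28 mm before to 28 mm past this point, to be found by feel.
- wheel_center (a point): Centre of the white urethane wheel (28 mm above the bed): diameter 56 mm, width 33 mm, about 0.11 kg, on its tread between the rails; y is its axle, x and z turn as it rolls. It rolls freely (pushed fast, it runs on ahead) until it meets the bar; then the push rises within a few mm. A push of 4 to 6 N seats it snugly and it stays wedged when let go; over 12 N squeezes it.
- paddle_grip (a point): Wooden paddle lying flat on the mat, 0.09 kg. The point is the grip, at mid-height of the handle (13 mm above the paddle's underside). x points along the handle to the pushing face, z up. Handle 18 mm wide (y), 26 mm high (z), from x = -90 to +88 mm; at its end an upright head 46 mm wide and 30 mm high (z = -13 to +17 mm) whose flat cork pushing face lies at x = +100 mm.
- paddle_face (a point): Centre of the paddle's cork pushing face, 100 mm ahead of the grip point and 2 mm above it; axes as at the grip.
- bowl: Stainless bowl of bearings, 120 mm across, 45 mm high, loose; leave alone. Origin: centre of its underside.
- socket: Chrome socket standing upright, 22 mm across, 50 mm high, loose; leave alone. Origin: centre of its underside.
- speed_rings: Small pile of black nylon speed rings, about 50 mm across, 6 mm high; leave alone. Origin: centre of its underside.
- turntable: Turntable with a second wheel lying flat on it, 170 mm across, 84 mm high with its spindle, fixed; not part of the job. Origin: centre of its underside.

How it is judged:
By the outcome, as a careful person would: the job done as asked, in the order asked, and still so for the second after the job is handed in, with the robot touching nothing.
It also fails if it takes over 67 s, if anything falls off the work surface, if the arm or the gripper's body presses on something with over 40 N, if the wrist force passes 120 N, or if a joint passes its speed limit or range.

## Working session

There is one attempt and no reset: what is moved stays moved. The work goes in short steps, Python scripts to look and compute and a tool call to move; the robot and the scene stay as the last step left them, time stands still between calls to the robot, and variables do not carry over. Pictures are saved under pics/ and viewed, and the job is handed in when it is done.

Besides the shell and the picture viewer there is one more tool, called after "Request:" in YAML: its name, and indented under it one key for each argument. apply_moves: Moves the arm, as the interface text tells. Its arguments: {"type":"object","properties":{"commands":{"type":"array"},"force":{"type":"number"}},"required":["commands"]}

```bash
mkdir -p pics; ls; python3 - <<'E'
from plant import arm
import cv2
print(arm.read_state()); print(arm.pinch_z)
for n in("side","top"):
    im=arm.camera(n); cv2.imwrite(f"pics/{n}0.png",im[:,:,::-1]); print(n,arm.calibration(n))
E
```

```text
pics
{'time': 0.0, 'joint_positions': array([ 1.03522276,  0.62933388,  0.03846922,  1.51838663, -0.02702278,
        0.99633499, -0.01998293]), 'qvel': array([ 7.92861327e-05,  9.87805943e-04, -2.28044594e-03, -7.43889293e-04,
        1.81809415e-03,  2.19711794e-04, -2.10345107e-04]), 'tau': array([-8.93617766e-05, -5.63389349e+01,  1.22642655e+00, -1.93441540e+01,
        1.10648770e-02,  1.05582591e-02,  2.10607664e-05]), 'eef_pos': array([ 293.96883564, -579.00047868,  230.39159334]), 'eef_rot': array([-0.46948995,  1.96187693, -1.95807732]), 'contact_force': array([ 0.09720738, -0.17208073,  0.33021194]), 'wrist_torque': array([-0.04476981, -0.02343902,  0.02376279]), 'opening': 85.15911662675781}
18.700000000000003
side {'fx': 383.3257835685172, 'fy': 383.3257835685172, 'cx': 254.4085071842872, 'cy': 186.47818219485964, 'extrinsics': array([[-9.93357975e-01, -1.14722719e-01,  8.86744350e-03,
         5.72998266e+02],
       [ 7.64468433e-02, -6.00406878e-01,  7.96032324e-01,
        -9.38413346e+01],
       [-8.59989189e-02,  7.91422945e-01,  6.05189150e-01,
        -7.63265443e+02],
       [ 0.00000000e+00,  0.00000000e+00,  0.00000000e+00,
         1.00000000e+00]])}
top {'fx': 366.61484741448345, 'fy': 366.61484741448345, 'cx': 249.85732438880532, 'cy': 188.44719142859523, 'extrinsics': array([[-6.16836372e-03, -9.99109192e-01,  4.17465424e-02,
        -4.23030813e+01],
       [ 9.95012037e-01, -1.97574977e-03,  9.97353591e-02,
        -5.80936786e+02],
       [-9.95640333e-02,  4.21535161e-02,  9.94137860e-01,
        -7.92083837e+02],
       [ 0.00000000e+00,  0.00000000e+00,  0.00000000e+00,
         1.00000000e+00]])}
```

View pics/side0.png

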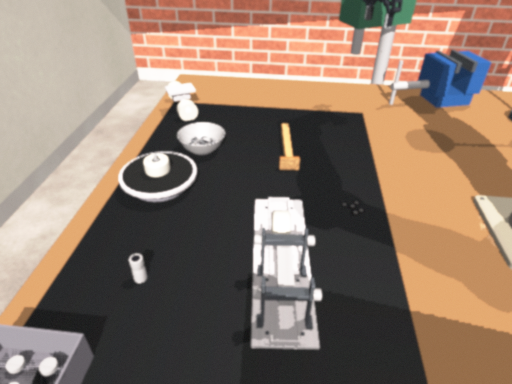

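View pics/top0.png

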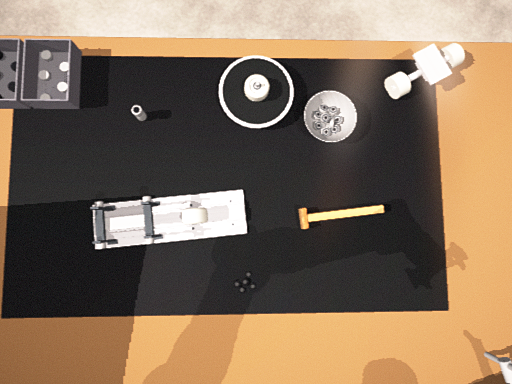

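```bash
cat > h.py <<'E'
import numpy as np, cv2
from plant import arm
from scipy.spatial.transform import Rotation as R
def proj(n,P):
    c=arm.calibration(n);E=c["extrinsics"];p=np.atleast_2d(P)@E[:3,:3].T+E[:3,3]
    return np.c_[c["cx"]+c["fx"]*p[:,0]/-p[:,2], c["cy"]-c["fy"]*p[:,1]/-p[:,2]]
def ray(n,u,v):
    c=arm.calibration(n);E=c["extrinsics"];d=np.array([(u-c["cx"])/c["fx"],-(v-c["cy"])/c["fy"],-1.])
    return -E[:3,:3].T@E[:3,3],E[:3,:3].T@d
def onz(n,u,v,z):
    o,d=ray(n,u,v);return o+d*(z-o[2])/d[2]
def tri(a,b):
    A=[];B=[]
    for n,(u,v) in(("top",a),("side",b)):
        o,d=ray(n,u,v);d/=np.linalg.norm(d);M=np.eye(3)-np.outer(d,d);A.append(M);B.append(M@o)
    s=np.linalg.lstsq(np.vstack(A),np.hstack(B),rcond=None);return s[0], np.sqrt(s[1])
def crop(src,x0,y0,w,h,k,out):
    im=cv2.imread(src)[y0:y0+h,x0:x0+w];im=cv2.resize(im,None,fx=k,fy=k,interpolation=cv2.INTER_CUBIC)
    for i in range(0,w,10): cv2.putText(im,str(x0+i),(i*k,8),0,.3,(0,0,255),1);cv2.line(im,(i*k,10),(i*k,16),(0,0,255),1)
    for i in range(0,h,10): cv2.putText(im,str(y0+i),(0,i*k+4),0,.3,(0,255,0),1);cv2.line(im,(20,i*k),(26,i*k),(0,255,0),1)
    cv2.imwrite(out,im)
E
python3 - <<'E'
from h import *
crop("pics/top0.png",85,180,165,75,4,"pics/c1.png")
crop("pics/top0.png",290,195,100,40,7,"pics/c2.png")
crop("pics/side0.png",240,185,90,165,3,"pics/c3.png")
crop("pics/side0.png",265,115,50,60,9,"pics/c4.png")
E
```

```text
(no output)
```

View pics/c1.png

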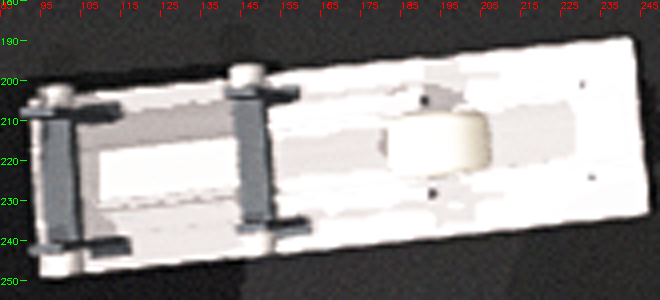

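View pics/c2.png

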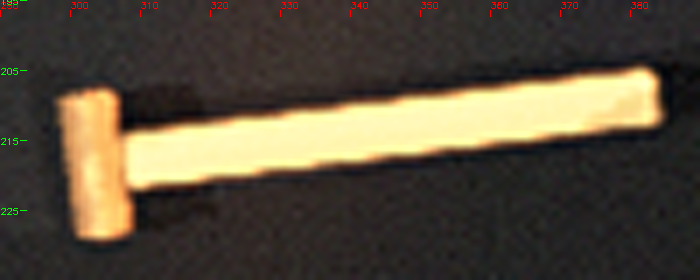

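View pics/c3.png

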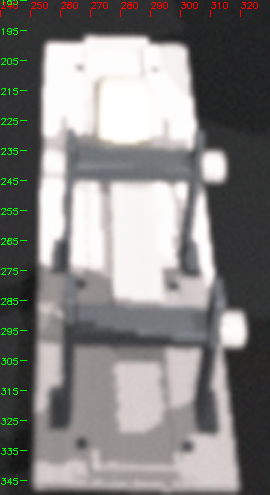

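View pics/c4.png

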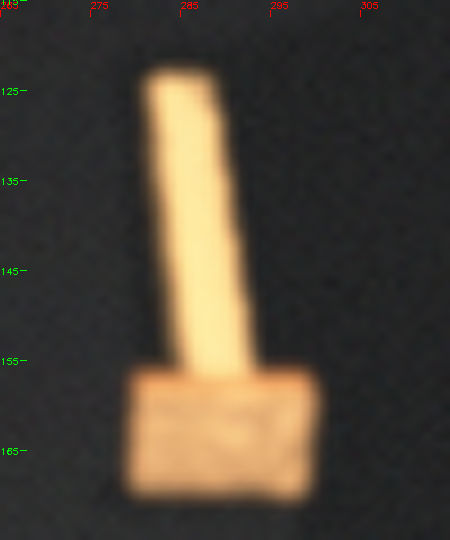

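```bash
cat > fit.py <<'E'
from h import *
from scipy.optimize import least_squares
def fit(obs,x0,fixz=None):
    def f(p,full=False):
        c,s=np.cos(p[2]),np.sin(p[2]);o=[]
        for n,q,uv in obs:
            w=[p[0]+c*q[0]-s*q[1],p[1]+s*q[0]+c*q[1],p[3]+q[2]];o.append(proj(n,w)[0]-uv)
        return np.ravel(o)
    r=least_squares(f,x0,loss="soft_l1");print(np.round(r.x,3),"rms",np.sqrt((f(r.x)**2).mean()));print(np.round(f(r.x).reshape(-1,2),1).tolist());return r.x
if __name__=="__main__":
    T="top";S="side"
    # paddle: origin grip
    fit([(T,(100,-23,17),(298.6,208.6))if 0 else (T,(100,23,17),(300.7,229)),(T,(100,-23,17),(298.6,208.6)),(T,(-90,-9,13),(383.6,204.7)),(T,(-90,9,13),(384.3,212.4)),
     (S,(100,23,-13),(299.2,170.3)),(S,(100,-23,-13),(279.4,170.3)),(S,(-90,-9,13),(281.1,123)),(S,(-90,9,13),(288.9,123))],[560,-200,1.57,16])
    # track: y left of +x(+worldy) = -worldx = image bottom
    fit([(T,(-170,-50,6),(243,189.5)),(T,(-170,50,6),(247,233.3)),(T,(170,50,6),(95.5,249)),
     (S,(-170,-50,6),(255,199)),(S,(-170,50,6),(301.7,200)),(S,(170,-50,0),(251.7,347.7)),(S,(170,50,0),(320,347.7))],[560,150,1.57,3])
    print(onz(T,200,216,65))
E
python3 fit.py
```

```text
[ 522.938 -256.723    1.686   14.121] rms 0.8203228061852418
[[1.2, 0.5], [0.5, 0.3], [-1.7, 0.5], [-1.2, 0.6], [-1.2, -0.5], [-0.3, -0.6], [-0.0, 0.1], [-1.4, 0.1]]
[512.526 134.988   1.671   0.71 ] rms 0.5249758455142408
[[-0.3, 0.6], [0.3, 0.3], [0.2, 1.1], [-0.2, -0.2], [-0.8, -0.5], [-0.0, -0.3], [-0.4, 0.9]]
[518.8106725  62.8612792  65.       ]
```

```bash
python3 - <<'E'
from h import *
s=arm.read_state();print(np.round(R.from_rotvec(s["eef_rot"]).as_matrix(),3))
# grip target and needed rotation
y=1.686;hx=np.array([np.cos(y),np.sin(y),0]);hy=np.array([-hx[1],hx[0],0])
R0=R.from_rotvec(s["eef_rot"])
for sg in(1,-1):
    Z=sg*hy;Y=np.array([0,0,-1.]);X=np.cross(Y,Z);Rt=R.from_matrix(np.c_[X,Y,Z]);print(sg,(R0.inv()*Rt).as_rotvec(),Rt.as_rotvec())
# wheel
for u in(181,207.5):print(onz("top",u,216,37))
t=1.671;d=np.array([np.cos(t),np.sin(t)])
for u in(181,207.5):print(d@(onz("top",u,216,37)[:2]-[512.5,135]))
E
```

```text
[[-0.892 -0.001  0.453]
 [-0.453  0.002 -0.892]
 [ 0.    -1.    -0.002]]
1 [1.15842635e-03 1.92536343e+00 1.69032421e-03] [-1.15250249 -1.29355599  1.29355599]
-1 [ 1.53387845e-03 -1.21622834e+00 -1.05120970e-03] [-1.26147196  1.12391701 -1.12391701]
[519.73530127 106.86383969  37.        ]
[519.43882385  49.08202893  37.        ]
-28.718815121621798
-86.1811229835263
```

```bash
cat >> h.py <<'E'
def go(pos,yaw=None,sg=-1):
    "normalised shift/turn from now to world TCP pos; yaw = handle x direction"
    s=arm.read_state();R0=R.from_rotvec(s["eef_rot"])
    d=R0.inv().apply(np.array(pos)-s["eef_pos"])/150
    r=np.zeros(3)
    if yaw is not None:
        hy=np.array([-np.sin(yaw),np.cos(yaw),0]);Z=sg*hy;Y=np.array([0,0,-1.])
        r=(R0.inv()*R.from_matrix(np.c_[np.cross(Y,Z),Y,Z])).as_rotvec()/(np.pi/4)
    print("shift",np.round(d,3),"turn",np.round(r,3),"pos",np.round(s["eef_pos"],1),"t",round(s["time"],2),"F",np.round(s["contact_force"],2),"op",round(s["opening"],1))
E
python3 - <<'E'
from h import *
go((526.3,-286.5,120),1.686)
E
```

```text
shift [-2.264  0.738 -1.037] turn [ 2.000e-03 -1.549e+00 -1.000e-03] pos [ 294.  -579.1  230.5] t 0.1 F [ 0.73  0.5  -0.55] op 85.0
```

Request:
apply_moves:
  commands: [-0.25,0.08,-0.12,0,-0.15,0,1,-0.5,0.16,-0.25,0,-0.3,0,1,-0.75,0.24,-0.37,0,-0.45,0,1,-1,0.3,-0.5,0,-0.6,0,1,-1,0.3,-0.5,0,-0.75,0,1,-1,0.3,-0.5,0,-0.75,0,1]
  force: 40

```text
time: 0.7
eef_pos: [394.5, -442.7, 185.0]
eef_rot: [-0.924, 1.576, -1.57]
contact_force: [-0.4, -0.6, 0.7]
opening: 85.5
```

```bash
python3 - <<'E'
from h import *
go((526.3,-286.5,120),1.686)
E
```

```text
shift [-1.337  0.435  0.261] turn [ 0.002 -0.794 -0.003] pos [ 394.5 -442.7  185. ] t 0.7 F [-0.36 -0.63  0.73] op 85.5
```

Request:
apply_moves:
  commands: [-0.25,0.08,0.05,0,-0.15,0,1,-0.5,0.16,0.1,0,-0.3,0,1,-0.75,0.24,0.15,0,-0.45,0,1,-1,0.3,0.2,0,-0.6,0,1,-1,0.35,0.26,0,-0.79,0,1,-1,0.43,0.26,0,-0.79,0,1,-1,0.43,0.26,0,-0.79,0,1]

```text
time: 1.4
eef_pos: [498.8, -332.0, 118.8]
eef_rot: [-1.258, 1.138, -1.127]
contact_force: [-0.1, 0.5, -0.2]
opening: 85.7
```

```bash
python3 - <<'E'
from h import *
go((526.3,-286.5,120),1.686)
E
```

```text
shift [-0.283 -0.008  0.214] turn [ 0.007 -0.014 -0.005] pos [ 498.8 -332.   118.8] t 1.4 F [-0.06  0.48 -0.16] op 85.7
```

Request:
apply_moves:
  commands: [-0.15,0,0.1,0,-0.014,0,1,-0.283,0.1,0.214,0.007,-0.014,-0.005,1,-0.283,0.25,0.214,0.007,-0.014,-0.005,1,-0.283,0.3,0.214,0.007,-0.014,-0.005,1,-0.283,0.3,0.214,0.007,-0.014,-0.005,1]

```text
time: 1.9
eef_pos: [523.8, -288.0, 72.8]
eef_rot: [-1.262, 1.13, -1.126]
contact_force: [0.2, 0.2, -0.3]
opening: 85.5
```

```bash
python3 - <<'E'
from h import *
go((526.3,-286.5,9),1.686)
for n in("side","top"):
    cv2.imwrite(f"pics/{n}1.png",arm.camera(n)[:,:,::-1])
p=arm.read_state()["eef_pos"];print(proj("side",p),proj("top",p))
crop("pics/side1.png",240,80,100,100,6,"pics/c5.png")
crop("pics/top1.png",285,160,130,100,6,"pics/c6.png")
E
```

```text
shift [-0.008  0.425  0.019] turn [ 0.004 -0.007 -0.   ] pos [ 523.8 -288.    72.8] t 1.9 F [ 0.18  0.16 -0.29] op 85.5
[[287.19817046 117.47607728]] [[364.84124041 211.95591651]]
```

View pics/c5.png

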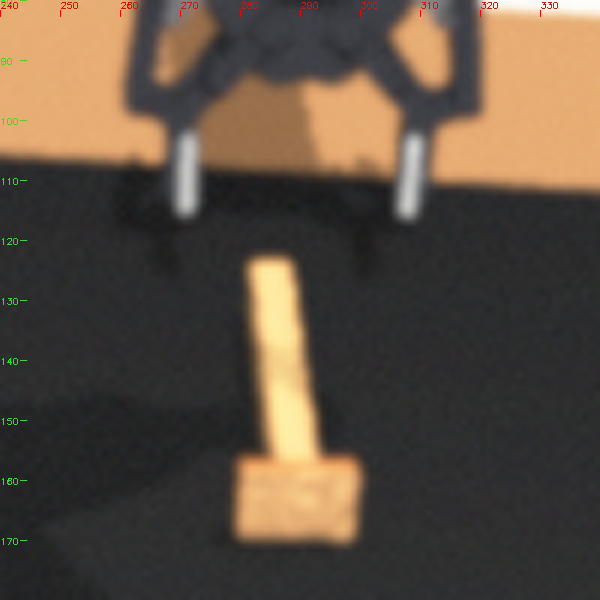

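View pics/c6.png

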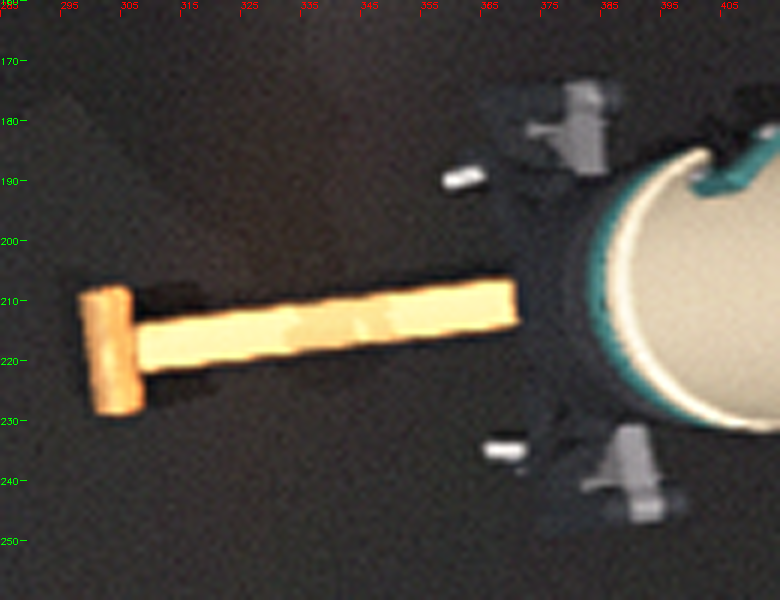

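Request:
apply_moves:
  commands: [-0.008,0.15,0.015,0.004,-0.007,0,0.4,-0.008,0.3,0.015,0.004,-0.007,0,0.2,-0.008,0.4,0.015,0.004,-0.007,0,0,-0.008,0.435,0.015,0.004,-0.007,0,0,-0.008,0.435,0.015,0.004,-0.007,0,0,-0.008,0.435,0.015,0.004,-0.007,0,-1,-0.008,0.435,0.015,0.004,-0.007,0,-1,-0.008,0.435,0.015,0.004,-0.007,0,-1,-0.008,0.435,0.015,0.004,-0.007,0,-1,-0.008,0.435,0.015,0.004,-0.007,0,-1,-0.008,0.435,0.015,0.004,-0.007,0,-1]
  force: 60

```text
time: 3.1
eef_pos: [528.4, -287.2, 10.3]
eef_rot: [-1.26, 1.118, -1.127]
contact_force: [-0.2, -1.5, 6.3]
opening: 16.8
```

```bash
python3 - <<'E'
from h import *
s=arm.read_state();print(s["eef_pos"],s["opening"],s["contact_force"],s["wrist_torque"],np.round(R.from_rotvec(s["eef_rot"]).as_matrix(),3))
for n in("side","top"):
    cv2.imwrite(f"pics/{n}2.png",arm.camera(n)[:,:,::-1])
crop("pics/side2.png",240,80,100,100,6,"pics/c7.png")
crop("pics/top2.png",285,160,130,100,6,"pics/c8.png")
E
```

```text
[ 528.37241818 -287.20658365   10.26340348] 16.7595569509581 [-0.16671683 -1.54226728  6.29976935] [0.09655792 0.21789515 0.02368389] [[ 0.116  0.005  0.993]
 [-0.993 -0.002  0.116]
 [ 0.002 -1.     0.005]]
```

View pics/c7.png

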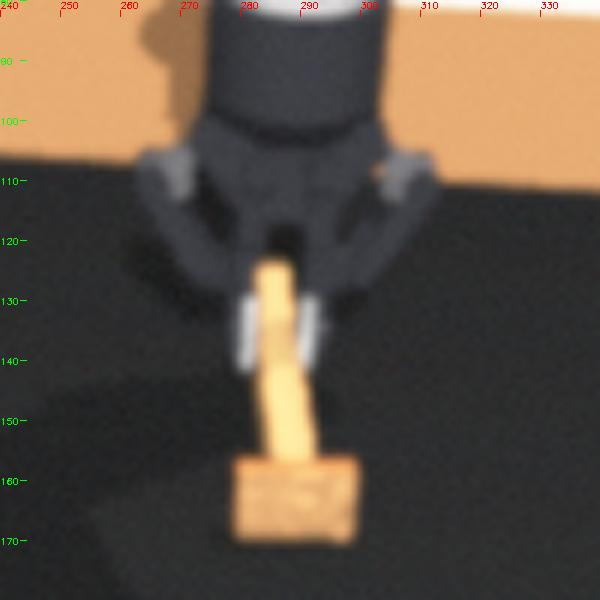

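View pics/c8.png

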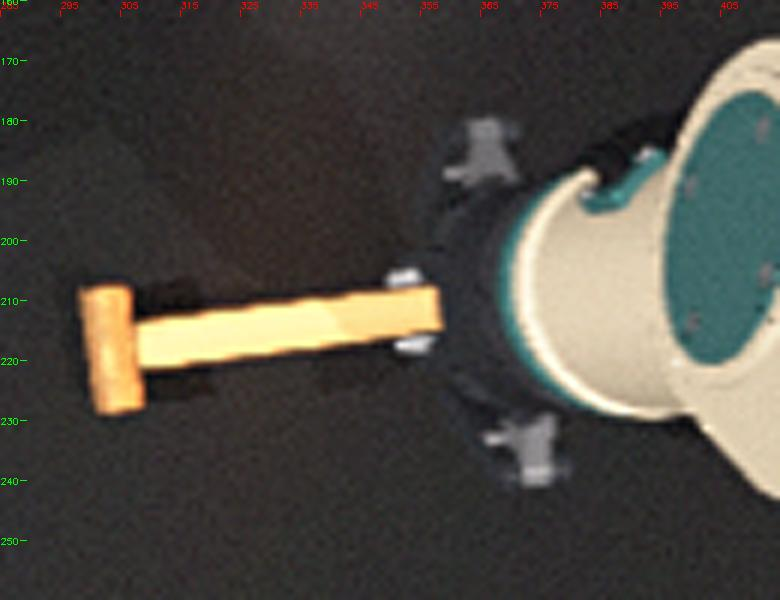

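Request:
apply_moves:
  commands: [0,-0.08,0,0,0,0,-1,0,-0.2,0,0,0,0,-1,0,-0.35,0,0,0,0,-1,0,-0.5,0,0,0,0,-1,0,-0.5,0,0,0,0,-1,0,-0.5,0,0,0,0,-1]

```text
time: 3.8
eef_pos: [528.1, -287.3, 86.0]
eef_rot: [-1.26, 1.117, -1.128]
contact_force: [0.1, 0.1, -1.5]
opening: 16.7
```

```bash
python3 - <<'E'
from h import *
s=arm.read_state();print(s["eef_pos"],s["opening"],s["contact_force"],s["wrist_torque"],np.round(R.from_rotvec(s["eef_rot"]).as_matrix(),3))
for n in("side","top"):
    cv2.imwrite(f"pics/{n}3.png",arm.camera(n)[:,:,::-1])
crop("pics/side3.png",240,60,100,120,5,"pics/c7.png")
crop("pics/top3.png",275,160,130,100,6,"pics/c8.png")
E
```

```text
[ 528.06134823 -287.28019989   85.99218416] 16.702422354606234 [ 0.06492344  0.13443272 -1.45223802] [-0.09152979  0.03478322 -0.00089523] [[ 0.116  0.006  0.993]
 [-0.993 -0.002  0.116]
 [ 0.003 -1.     0.006]]
```

View pics/c7.png

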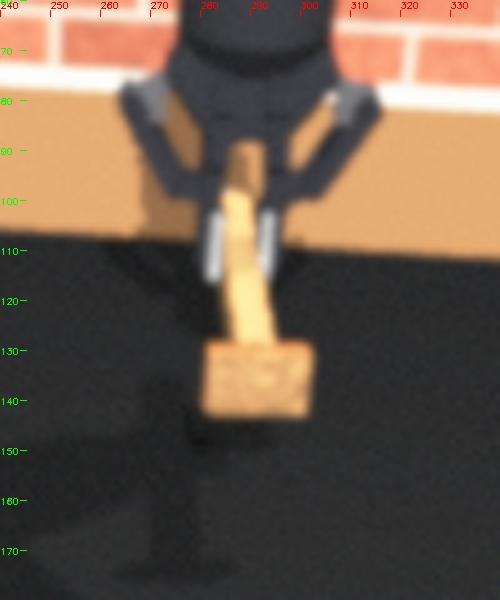

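View pics/c8.png

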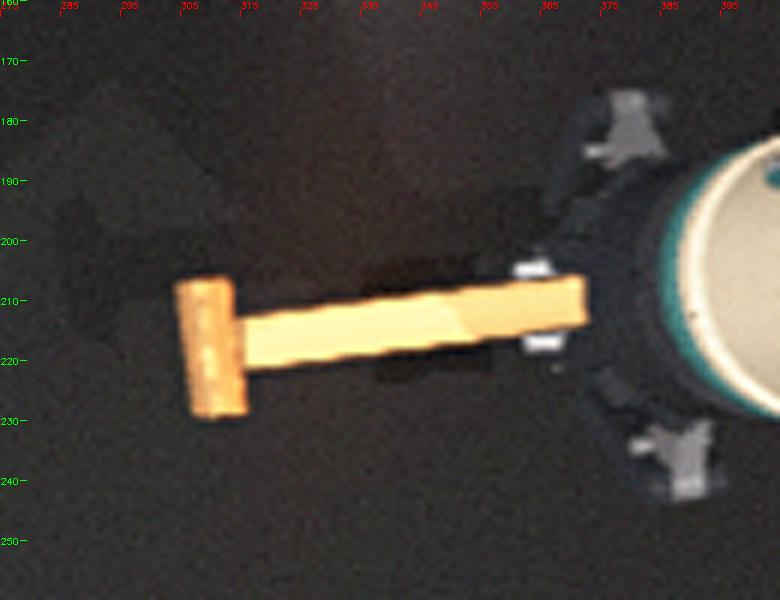

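```bash
python3 - <<'E'
from fit import *
T="top";S="side"
p=fit([(T,(100,-23,17),(304.3,207.2)),(T,(100,23,17),(307.2,229.3)),(S,(100,-23,-13),(280.4,143)),(S,(100,23,-13),(301.6,143.4))],[526,-257,1.69,90])
q=arm.read_state()["eef_pos"]
print(p[0]+100*np.cos(p[2]),p[1]+100*np.sin(p[2]))
p=fit([(T,(100,-23,17),(298.6,208.6)),(T,(100,23,17),(300.7,229)),(S,(100,-23,-13),(279.4,170.3)),(S,(100,23,-13),(299.2,170.3))],[526,-257,1.69,10])
print(p[0]+100*np.cos(p[2]),p[1]+100*np.sin(p[2]))
E
```

```text
[ 521.992 -253.736    1.675   90.624] rms 0.4266742575294861
[[0.0, 0.0], [-0.0, 0.6], [0.2, 0.0], [-1.1, -0.1]]
511.5785522058102 -154.27922510791592
[ 520.385 -255.054    1.663   13.979] rms 0.47963070273233455
[[-0.1, 0.4], [0.1, 0.6], [-0.3, -0.2], [-1.1, 0.1]]
511.2262319762968 -155.47450873342848
```

```bash
python3 - <<'E'
from h import *
go((538,-109.6,86),1.671)
go((538,-109.6,45),1.671)
E
```

```text
shift [-1.165 -0.011  0.209] turn [-0.004  0.021  0.002] pos [ 527.2 -286.8   84.6] t 3.9 F [ 0.27  0.92 -1.2 ] op 16.3
shift [-1.165  0.263  0.208] turn [-0.004  0.021  0.002] pos [ 527.2 -286.8   84.6] t 3.9 F [ 0.27  0.92 -1.2 ] op 16.3
```

Request:
apply_moves:
  commands: [-0.12,0,0.03,-0.004,0.02,0,-1,-0.3,0,0.06,-0.004,0.02,0,-1,-0.5,0,0.1,-0.004,0.02,0,-1,-0.7,0,0.14,-0.004,0.02,0,-1,-0.85,0,0.17,-0.004,0.02,0,-1,-0.95,0,0.2,-0.004,0.02,0,-1,-1,0,0.21,-0.004,0.02,0,-1,-1,0,0.21,-0.004,0.02,0,-1,-1,0,0.21,-0.004,0.02,0,-1]

```text
time: 4.8
eef_pos: [540.6, -135.3, 84.0]
eef_rot: [-1.257, 1.135, -1.137]
contact_force: [-0.1, -0.0, -1.2]
opening: 16.7
```

```bash
python3 - <<'E'
from h import *
go((538,-109.6,60),1.671)
for n in("side","top"):
    cv2.imwrite(f"pics/{n}4.png",arm.camera(n)[:,:,::-1])
crop("pics/side4.png",235,110,110,130,4,"pics/c7.png")
crop("pics/top4.png",85,170,260,90,3,"pics/c8.png")
E
```

```text
shift [-0.172  0.16   0.   ] turn [ 0.001 -0.     0.003] pos [ 540.6 -135.3   84. ] t 4.8 F [-0.1  -0.04 -1.24] op 16.7
```

View pics/c7.png

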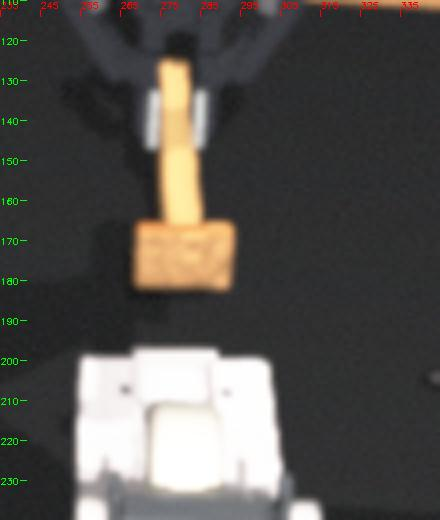

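View pics/c8.png

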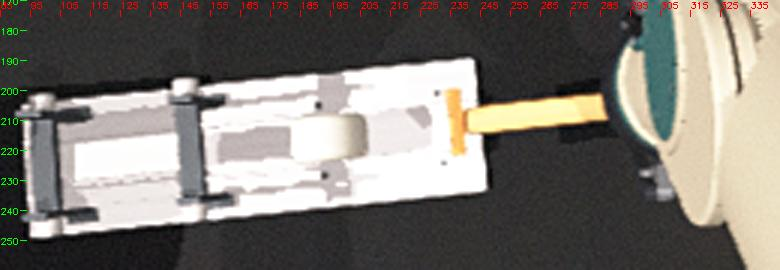

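```bash
python3 - <<'E'
from fit import *
T="top";S="side"
# face corners read: top (233.7,199.7),(235.7,221.3); side bottom (268.3,182),(292.5,182.5)
p=fit([(T,(100,-23,17),(233.7,199.7)),(T,(100,23,17),(235.7,221.3)),(S,(100,-23,-13),(268.5,182)),(S,(100,23,-13),(292.5,182.2))],[535,-100,1.67,90])
f=p[:2]+100*np.array([np.cos(p[2]),np.sin(p[2])])
t=1.671;d=np.array([np.cos(t),np.sin(t)]);n=np.array([-d[1],d[0]])
r=f-[512.5,135];print("face",f,"track x",d@r,"lat",n@r)
for u,v in((181,216),(207.5,216)): pass
w=onz(T,194.5,215.5,37)[:2];r=w-[512.5,135];print("wheel",d@r,n@r)
E
```

```text
[ 536.607 -110.113    1.664   83.537] rms 0.6733995669638421
[[-0.1, 0.3], [0.1, 1.2], [-0.2, -0.2], [-1.4, 0.1]]
face [527.27235687 -10.54940796] track x -146.29707318576777 lat -0.13806514272843862
wheel -58.048885714923195 -2.3831291842330664
```

```bash
python3 - <<'E'
from h import *
crop("pics/side4.png",255,115,50,75,8,"pics/c7.png")
crop("pics/top4.png",220,190,80,45,9,"pics/c8.png")
E
```

```text
(no output)
```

View pics/c7.png

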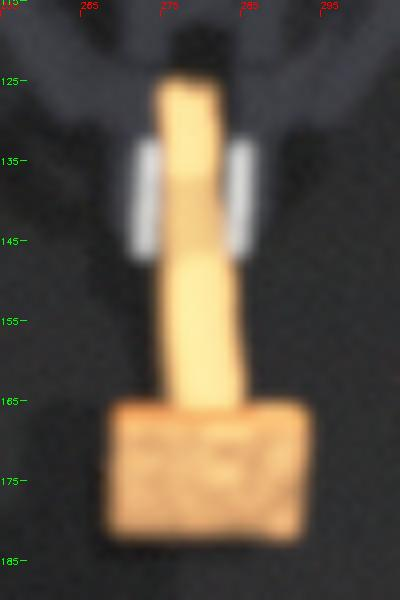

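View pics/c8.png

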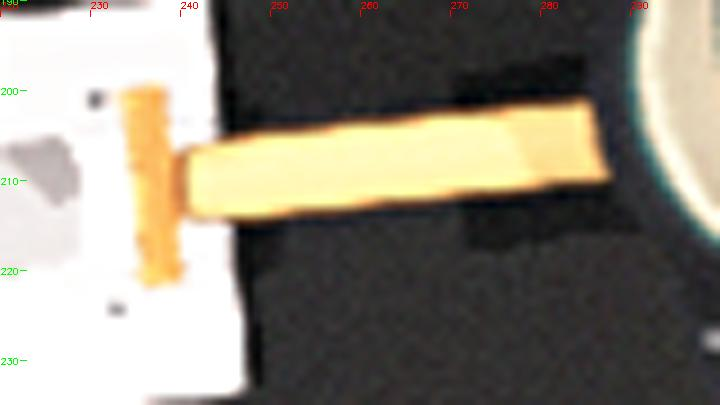

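```bash
python3 - <<'E'
from fit import *
T="top";S="side"
p=fit([(T,(88,-23,17),(238.5,199.6)),(T,(88,23,17),(240.2,221.3)),(S,(100,-23,-13),(268.5,182.2)),(S,(100,23,-13),(292.5,182.3))],[535,-100,1.67,90])
f=p[:2]+100*np.array([np.cos(p[2]),np.sin(p[2])])
t=1.671;d=np.array([np.cos(t),np.sin(t)]);n=np.array([-d[1],d[0]])
r=f-[512.5,135];print("face",f,"track x",d@r,"lat",n@r)
E
```

```text
[ 536.418 -107.548    1.669   85.034] rms 0.5309423701822527
[[-0.3, 0.0], [0.3, 0.9], [0.0, -0.2], [-1.1, 0.1]]
face [526.62854037  -8.02863898] track x -143.72454398709488 lat 0.25035403712902027
```

Request:
apply_moves:
  commands: [-0.05,0.05,0,0,0,0.003,-1,-0.1,0.14,0,0,0,0.003,-1,-0.15,0.24,0,0,0,0.003,-1,-0.17,0.31,0,0,0,0.003,-1,-0.17,0.33,0,0,0,0.003,-1,-0.17,0.33,0,0,0,0.003,-1,-0.17,0.33,0,0,0,0.003,-1]

```text
time: 5.6
eef_pos: [538.5, -111.1, 35.0]
eef_rot: [-1.254, 1.136, -1.137]
contact_force: [-0.9, 0.0, -0.9]
opening: 16.8
```

```bash
python3 - <<'E'
from h import *
go((538,-109.6,34.5),1.671)
for n in("side","top"):
    cv2.imwrite(f"pics/{n}5.png",arm.camera(n)[:,:,::-1])
crop("pics/side5.png",240,130,80,110,6,"pics/c7.png")
crop("pics/top5.png",170,180,130,65,6,"pics/c8.png")
for i in range(3):
    s=arm.read_state();print(s["time"],s["contact_force"],s["wrist_torque"])
E
```

```text
shift [-0.01   0.003 -0.002] turn [-0.    -0.003  0.001] pos [ 538.5 -111.1   35. ] t 5.6 F [-0.9   0.01 -0.89] op 16.8
5.7 [ 0.07666666 -0.31976869 -0.12704238] [-0.0433294  -0.04163887 -0.02344307]
5.7 [ 0.07666666 -0.31976869 -0.12704238] [-0.0433294  -0.04163887 -0.02344307]
5.7 [ 0.07666666 -0.31976869 -0.12704238] [-0.0433294  -0.04163887 -0.02344307]
```

View pics/c7.png

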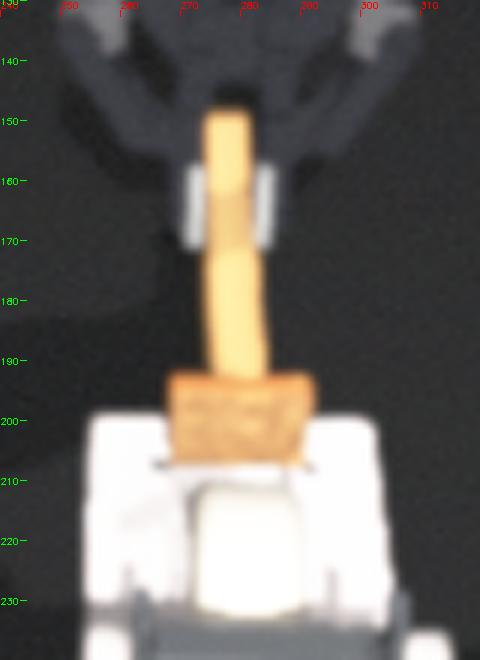

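View pics/c8.png

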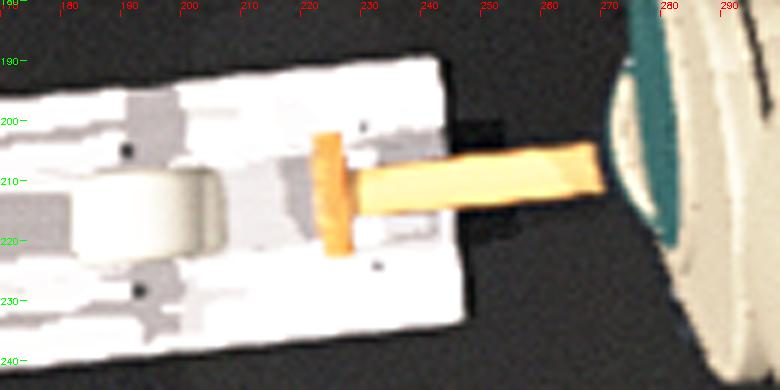

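```bash
cat >> h.py <<'E'
def adv(s,z=34.5):go((538-.1*s,-109.6+.995*s,z),1.671)
def force(k=8):
    F=[];P=[];J=[]
    for i in range(k):
        arm.camera("top");q=arm.read_state();F.append(q["contact_force"]);P.append(q["eef_pos"])
    F=np.array(F);t=1.671;d=np.array([np.cos(t),np.sin(t),0]);P=np.mean(P,0)
    print("push",np.round(-(F@d).mean(),2),"+-",np.round((F@d).std()/k**.5,2),"F",np.round(F.mean(0),2),"s",round(float((P-[538,-109.6,0])@d),2),"pos",np.round(P,1),"t",round(q["time"],2))
E
python3 - <<'E'
from h import *
force();adv(40)
E
```

```text
push -0.26 +- 0.11 F [ 0.39  0.3  -0.82] s -1.15 pos [ 538.3 -110.7   35. ] t 6.1
shift [-0.273  0.002 -0.001] turn [ 0.    -0.002  0.   ] pos [ 538.2 -110.6   34.8] t 6.1 F [-0.51  0.24 -0.3 ] op 16.4
```

Request:
apply_moves:
  commands: [-0.013,0,0,0,0,0,-1,-0.027,0,0,0,0,0,-1,-0.04,0,0,0,0,0,-1,-0.053,0,0,0,0,0,-1,-0.067,0,0,0,0,0,-1,-0.08,0,0,0,0,0,-1,-0.093,0,0,0,0,0,-1,-0.107,0,0,0,0,0,-1,-0.12,0,0,0,0,0,-1,-0.133,0,0,0,0,0,-1,-0.147,0,0,0,0,0,-1,-0.16,0,0,0,0,0,-1,-0.173,0,0,0,0,0,-1,-0.187,0,0,0,0,0,-1,-0.2,0,0,0,0,0,-1,-0.213,0,0,0,0,0,-1,-0.227,0,0,0,0,0,-1,-0.24,0,0,0,0,0,-1,-0.253,0,0,0,0,0,-1,-0.267,0,0,0,0,0,-1]

```text
time: 8.1
eef_pos: [534.2, -70.5, 34.7]
eef_rot: [-1.254, 1.136, -1.136]
contact_force: [0.6, 0.1, -0.8]
opening: 16.6
```

```bash
python3 - <<'E'
from h import *
force(4);adv(80)
for n in("side","top"):
    cv2.imwrite(f"pics/{n}6.png",arm.camera(n)[:,:,::-1])
crop("pics/top6.png",120,180,130,65,6,"pics/c8.png")
E
```

```text
push -0.27 +- 0.29 F [-0.    0.27 -0.44] s 39.44 pos [534.2 -70.3  34.8] t 8.3
shift [-0.272  0.002 -0.001] turn [ 0.    -0.002  0.   ] pos [534.2 -70.7  34.8] t 8.3 F [-0.62 -0.33 -0.9 ] op 16.8
```

View pics/c8.png

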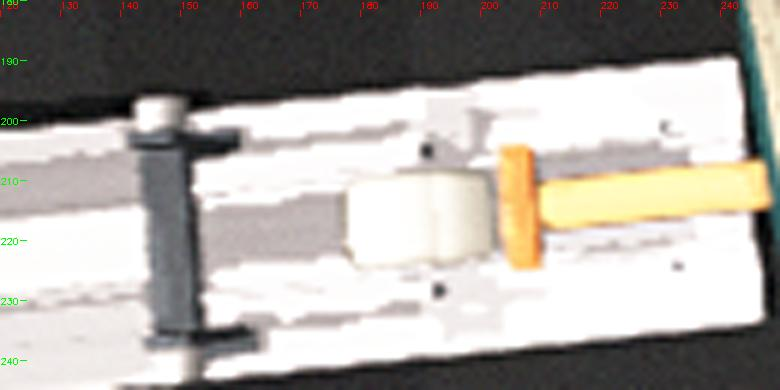

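Request:
apply_moves:
  commands: [-0.013,0,0,0,0,0,-1,-0.027,0,0,0,0,0,-1,-0.04,0,0,0,0,0,-1,-0.053,0,0,0,0,0,-1,-0.067,0,0,0,0,0,-1,-0.08,0,0,0,0,0,-1,-0.093,0,0,0,0,0,-1,-0.107,0,0,0,0,0,-1,-0.12,0,0,0,0,0,-1,-0.133,0,0,0,0,0,-1,-0.147,0,0,0,0,0,-1,-0.16,0,0,0,0,0,-1,-0.173,0,0,0,0,0,-1,-0.187,0,0,0,0,0,-1,-0.2,0,0,0,0,0,-1,-0.213,0,0,0,0,0,-1,-0.227,0,0,0,0,0,-1,-0.24,0,0,0,0,0,-1,-0.253,0,0,0,0,0,-1,-0.267,0,0,0,0,0,-1]

```text
time: 10.4
eef_pos: [530.3, -30.9, 34.8]
eef_rot: [-1.254, 1.136, -1.136]
contact_force: [-0.4, -0.5, -1.0]
opening: 16.9
```

```bash
python3 - <<'E'
from h import *
force(4);adv(120)
E
```

```text
push -0.14 +- 0.24 F [-0.19  0.12 -1.01] s 79.36 pos [530.3 -30.6  34.8] t 10.6
shift [-0.273  0.002 -0.002] turn [ 0.    -0.002  0.   ] pos [530.3 -30.9  34.8] t 10.6 F [ 0.4  -0.43 -0.79] op 17.1
```

Request:
apply_moves:
  commands: [-0.013,0,0,0,0,0,-1,-0.027,0,0,0,0,0,-1,-0.04,0,0,0,0,0,-1,-0.053,0,0,0,0,0,-1,-0.067,0,0,0,0,0,-1,-0.08,0,0,0,0,0,-1,-0.093,0,0,0,0,0,-1,-0.107,0,0,0,0,0,-1,-0.12,0,0,0,0,0,-1,-0.133,0,0,0,0,0,-1,-0.147,0,0,0,0,0,-1,-0.16,0,0,0,0,0,-1,-0.173,0,0,0,0,0,-1,-0.187,0,0,0,0,0,-1,-0.2,0,0,0,0,0,-1,-0.213,0,0,0,0,0,-1,-0.227,0,0,0,0,0,-1,-0.24,0,0,0,0,0,-1,-0.253,0,0,0,0,0,-1,-0.267,0,0,0,0,0,-1]

```text
time: 12.6
eef_pos: [526.3, 9.1, 34.8]
eef_rot: [-1.254, 1.136, -1.136]
contact_force: [0.1, -0.5, 0.0]
opening: 16.5
```

```bash
python3 - <<'E'
from h import *
force(6);adv(130)
for n in("side","top"):
    cv2.imwrite(f"pics/{n}7.png",arm.camera(n)[:,:,::-1])
crop("pics/top7.png",85,180,130,70,6,"pics/c8.png")
crop("pics/side7.png",235,180,100,100,6,"pics/c7.png")
E
```

```text
push -0.09 +- 0.31 F [-0.13  0.07 -1.5 ] s 119.28 pos [526.3   9.1  34.8] t 12.9
shift [-0.074  0.002 -0.002] turn [ 0.    -0.002  0.   ] pos [526.3   8.8  34.8] t 12.9 F [-0.15  0.74 -1.63] op 16.8
```

View pics/c8.png

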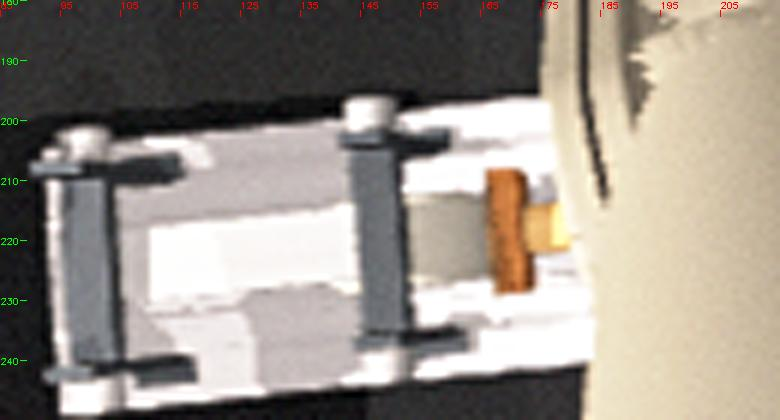

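View pics/c7.png

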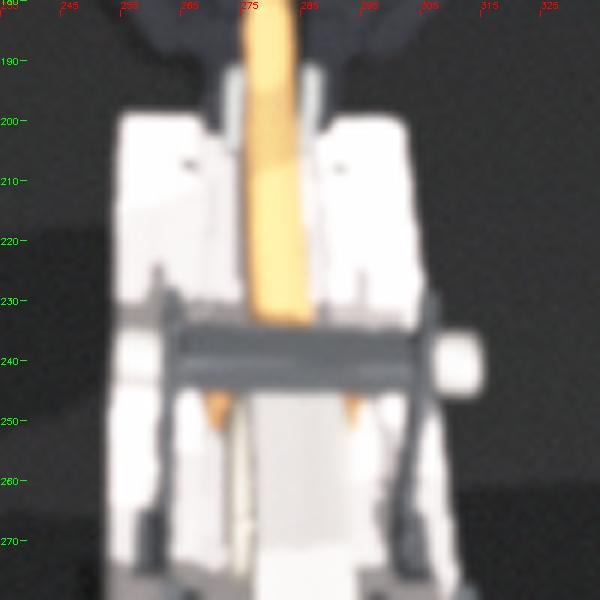

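```bash
python3 - <<'E'
from h import *
t=1.671;c,s=np.cos(t),np.sin(t)
def W(x,y,z):return [512.5+c*x-s*y,135+s*x+c*y,z]
b=-2.3
for x in(5,10):
  for y in(-23,23):
    print(x,y,"top edge top-cam",proj("top",W(x,y,57+b)).round(1),"back",proj("top",W(x-12,y,57+b)).round(1),"bottom side-cam",proj("side",W(x,y,27+b)).round(1))
for y in(-18.5,18.5,-50,50):print("at x=0 z=9",y,proj("top",W(0,y,9+b)).round(1),proj("side",W(0,y,9+b)).round(1))
E
```

```text
5 -23 top edge top-cam [[163.2 208.8]] back [[168.9 208.2]] bottom side-cam [[268.8 253.2]]
5 23 top edge top-cam [[165.  230.3]] back [[170.7 229.7]] bottom side-cam [[294.7 253.7]]
10 -23 top edge top-cam [[160.9 209. ]] back [[166.5 208.4]] bottom side-cam [[268.8 255.3]]
10 23 top edge top-cam [[162.7 230.5]] back [[168.3 229.9]] bottom side-cam [[294.9 255.8]]
at x=0 z=9 -18.5 [[169.7 211.5]] [[270.9 258.1]]
at x=0 z=9 18.5 [[171.1 227.8]] [[291.3 258.4]]
at x=0 z=9 -50 [[168.5 197.7]] [[253.6 257.8]]
at x=0 z=9 50 [[172.3 241.7]] [[308.6 258.7]]
```

Request:
apply_moves:
  commands: [-0.013,0,0,0,0,0,-1,-0.027,0,0,0,0,0,-1,-0.04,0,0,0,0,0,-1,-0.053,0,0,0,0,0,-1,-0.067,0,0,0,0,0,-1,-0.08,0,0,0,0,0,-1,-0.093,0,0,0,0,0,-1,-0.107,0,0,0,0,0,-1,-0.12,0,0,0,0,0,-1,-0.13,0,0,0,0,0,-1]

```text
time: 14.0
eef_pos: [524.4, 28.4, 34.7]
eef_rot: [-1.254, 1.136, -1.136]
contact_force: [-0.6, -0.4, -0.1]
opening: 16.6
```

```bash
python3 - <<'E'
from h import *
force(5);adv(150)
cv2.imwrite(f"pics/side8.png",arm.camera("side")[:,:,::-1])
crop("pics/side8.png",235,200,100,90,6,"pics/c7.png")
E
```

```text
push -0.08 +- 0.14 F [ 0.06  0.09 -0.98] s 138.63 pos [524.4  28.4  34.8] t 14.25
shift [-0.078  0.002 -0.002] turn [ 0.    -0.002  0.   ] pos [524.4  28.1  34.7] t 14.25 F [-0.19  0.4  -0.76] op 16.7
```

View pics/c7.png

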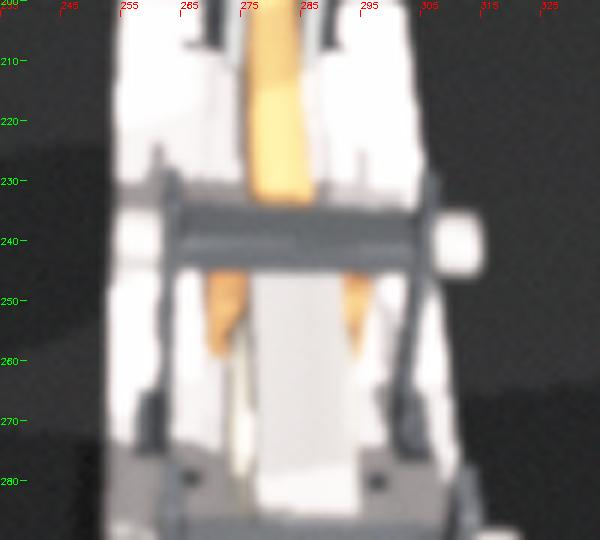

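Request:
apply_moves:
  commands: [-0.007,0,0,0,0,0,-1,-0.013,0,0,0,0,0,-1,-0.02,0,0,0,0,0,-1,-0.027,0,0,0,0,0,-1,-0.033,0,0,0,0,0,-1]

```text
time: 14.8
eef_pos: [523.9, 33.1, 34.8]
eef_rot: [-1.254, 1.136, -1.137]
contact_force: [0.5, -0.8, -1.3]
opening: 16.4
```

```bash
python3 -c "
from h import *
force(3)"
```

```text
push -0.08 +- 0.29 F [-0.32  0.05 -0.79] s 143.5 pos [523.9  33.2  34.7] t 14.95
```

Request:
apply_moves:
  commands: [-0.007,0,0,0,0,0,-1,-0.013,0,0,0,0,0,-1,-0.02,0,0,0,0,0,-1,-0.027,0,0,0,0,0,-1]

```text
time: 15.35
eef_pos: [523.5, 37.2, 34.7]
eef_rot: [-1.254, 1.136, -1.137]
contact_force: [0.2, -0.2, -0.5]
opening: 17.0
```

```bash
python3 -c "
from h import *
force(3)"
```

```text
push -0.14 +- 0.42 F [ 0.61  0.2  -1.05] s 147.68 pos [523.5  37.4  34.8] t 15.5
```

Request:
apply_moves:
  commands: [-0.007,0,0,0,0,0,-1,-0.013,0,0,0,0,0,-1,-0.02,0,0,0,0,0,-1,-0.02,0,0,0,0,0,-1]

```text
time: 15.9
eef_pos: [523.2, 40.5, 34.7]
eef_rot: [-1.255, 1.136, -1.136]
contact_force: [0.2, 0.3, -0.5]
opening: 16.7
```

```bash
python3 -c "
from h import *
force(3)"
```

```text
push 0.61 +- 0.1 F [ 0.26 -0.59 -0.93] s 150.62 pos [523.2  40.3  34.7] t 16.05
```

```bash
python3 -c "
from h import *
force(6)"
```

```text
push -0.17 +- 0.21 F [-0.08  0.17 -0.56] s 150.51 pos [523.2  40.2  34.7] t 16.35
```

Request:
apply_moves:
  commands: [-0.007,0,0,0,0,0,-1,-0.013,0,0,0,0,0,-1,-0.02,0,0,0,0,0,-1,-0.02,0,0,0,0,0,-1]

```text
time: 16.75
eef_pos: [523.0, 42.8, 34.8]
eef_rot: [-1.255, 1.136, -1.137]
contact_force: [0.1, -1.0, -0.1]
opening: 16.7
```

```bash
python3 -c "
from h import *
force(3)"
```

```text
push 2.0 +- 0.17 F [ 0.6  -1.95 -1.05] s 153.13 pos [523.   42.8  34.8] t 16.9
```

```bash
python3 -c "
from h import *
force(6)"
```

```text
push 2.77 +- 0.08 F [ 0.79 -2.71 -0.28] s 153.12 pos [523.   42.8  34.8] t 17.2
```

Request:
apply_moves:
  commands: [-0.007,0,0,0,0,0,-1,-0.01,0,0,0,0,0,-1,-0.01,0,0,0,0,0,-1]

```text
time: 17.5
eef_pos: [522.8, 43.3, 34.8]
eef_rot: [-1.255, 1.137, -1.138]
contact_force: [0.9, -4.9, 0.3]
opening: 16.9
```

```bash
python3 -c "
from h import *
force(6)"
```

```text
push 4.63 +- 0.13 F [ 0.36 -4.62  0.3 ] s 153.61 pos [522.8  43.3  34.8] t 17.8
```

```bash
python3 -c "
from h import *
force(8)
for n in('side','top'): cv2.imwrite(f'pics/{n}9.png',arm.camera(n)[:,:,::-1])
crop('pics/side9.png',235,200,100,100,6,'pics/c7.png')
crop('pics/top9.png',85,180,130,70,6,'pics/c8.png')
"
```

```text
push 4.9 +- 0.14 F [ 0.27 -4.9   0.47] s 153.61 pos [522.8  43.3  34.8] t 18.2
```

View pics/c7.png

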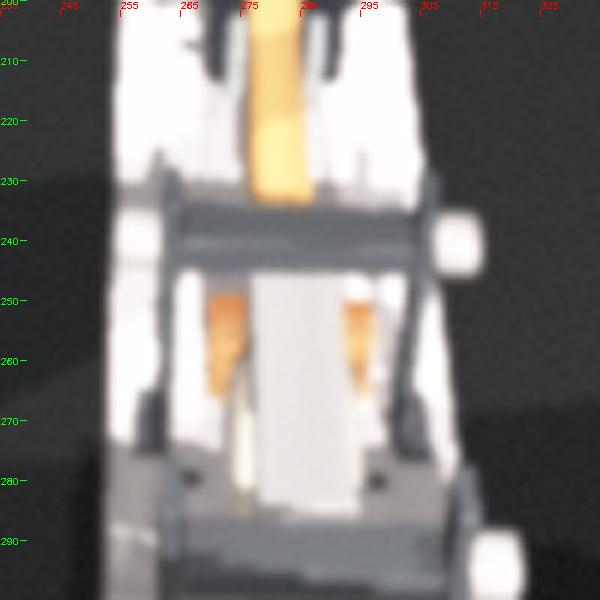

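View pics/c8.png

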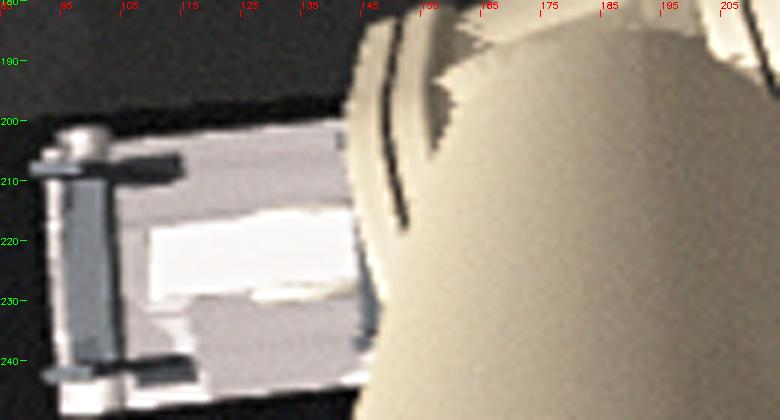

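Request:
apply_moves:
  commands: [0.005,0,0,0,0,0,-1,0.015,0,0,0,0,0,-1,0.03,0,0,0,0,0,-1,0.06,0,0,0,0,0,-1,0.12,0,0,0,0,0,-1,0.2,0,0,0,0,0,-1,0.3,0,0,0,0,0,-1,0.4,0,0,0,0,0,-1,0.5,0,0,0,0,0,-1,0.58,0,0,0,0,0,-1,0.6,0,0,0,0,0,-1,0.6,0,0,0,0,0,-1]

```text
time: 19.5
eef_pos: [531.6, -47.1, 34.9]
eef_rot: [-1.255, 1.138, -1.139]
contact_force: [1.3, 0.1, -1.9]
opening: 16.5
```

```bash
python3 -c "
from h import *
force(4)
for n in('side','top'): cv2.imwrite(f'pics/{n}10.png',arm.camera(n)[:,:,::-1])
crop('pics/side10.png',235,180,100,110,5,'pics/c7.png')
crop('pics/top10.png',85,180,130,70,6,'pics/c8.png')
"
```

```text
push -0.12 +- 0.21 F [-0.26  0.1  -1.07] s 64.37 pos [531.5 -45.6  35. ] t 19.7
```

View pics/c7.png

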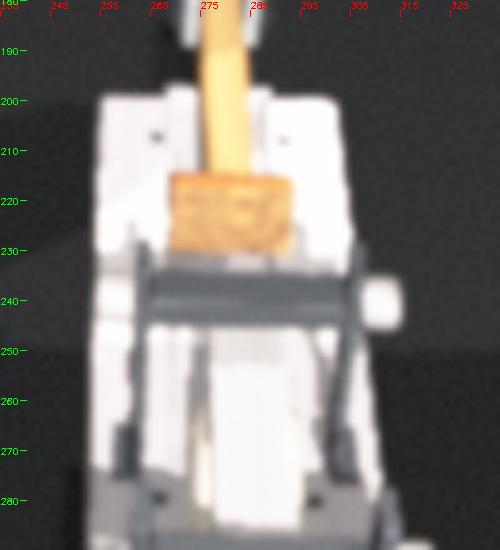

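View pics/c8.png

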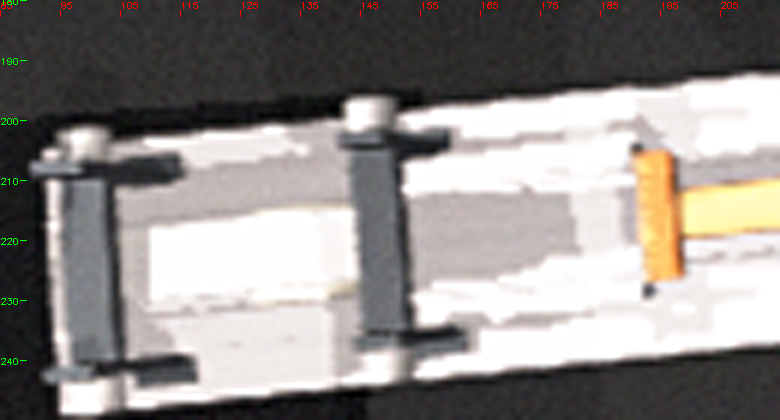

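Request:
apply_moves:
  commands: [0.05,-0.1,0,0,0,0,-1,0.1,-0.22,0,0,0,0,-1,0.2,-0.34,0,0,0,0,-1,0.35,-0.36,0,0,0,0,-1,0.55,-0.36,0,0,0,0,-1,0.75,-0.36,0,0,0,0,-1,0.9,-0.36,0,0,0,0,-1,1,-0.36,0,0,0,0,-1,1,-0.36,0,0,0,0,-1]

```text
time: 20.7
eef_pos: [546.2, -197.0, 89.0]
eef_rot: [-1.255, 1.138, -1.14]
contact_force: [-0.4, -0.5, -0.6]
opening: 16.2
```

```bash
python3 -c "
from h import *
go((528.4,-285,45),1.687)"
```

```text
shift [ 0.572  0.295 -0.174] turn [ 0.001 -0.026  0.003] pos [ 546.2 -197.    89. ] t 20.7 F [-0.42 -0.49 -0.61] op 16.2
```

Request:
apply_moves:
  commands: [0.1,0,-0.03,0,-0.01,0.003,-1,0.25,0,-0.07,0,-0.026,0.003,-1,0.4,0,-0.12,0,-0.026,0.003,-1,0.52,0.1,-0.17,0,-0.026,0.003,-1,0.57,0.2,-0.174,0,-0.026,0.003,-1,0.57,0.27,-0.174,0,-0.026,0.003,-1,0.57,0.295,-0.174,0,-0.026,0.003,-1,0.57,0.295,-0.174,0,-0.026,0.003,-1]

```text
time: 21.5
eef_pos: [528.4, -282.3, 43.8]
eef_rot: [-1.263, 1.124, -1.119]
contact_force: [0.5, -0.0, -0.8]
opening: 16.9
```

```bash
python3 -c "
from h import *
go((528.4,-286,11),1.687)
for n in('side','top'): cv2.imwrite(f'pics/{n}11.png',arm.camera(n)[:,:,::-1])
crop('pics/side11.png',235,80,100,130,5,'pics/c7.png')
"
```

```text
shift [ 0.025  0.219 -0.002] turn [ 0.002  0.003 -0.003] pos [ 528.4 -282.3   43.8] t 21.5 F [ 0.51 -0.01 -0.81] op 16.9
```

View pics/c7.png

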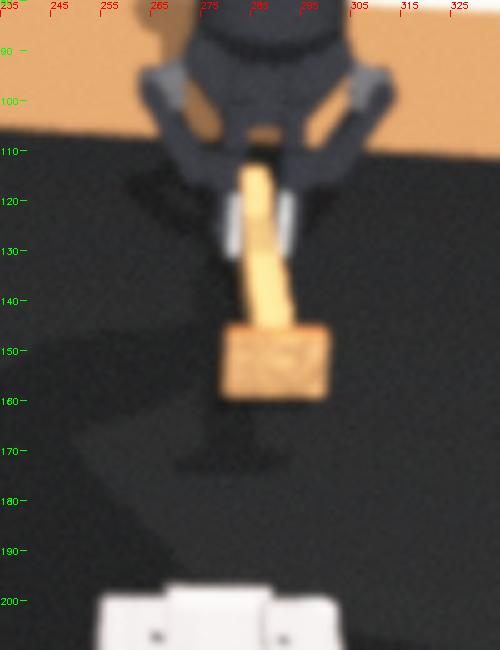

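Lower gently to just above the mat, checking the force.

Request:
apply_moves:
  commands: [0,0.05,0,0,0,0,-1,0,0.1,0,0,0,0,-1,0,0.15,0,0,0,0,-1,0,0.19,0,0,0,0,-1,0,0.205,0,0,0,0,-1,0,0.213,0,0,0,0,-1,0,0.218,0,0,0,0,-1,0,0.218,0,0,0,0,-1]

```text
time: 22.4
eef_pos: [529.2, -283.4, 12.5]
eef_rot: [-1.262, 1.122, -1.122]
contact_force: [0.0, -0.2, -0.7]
opening: 16.5
```

```bash
python3 -c "
from h import *
force(5)"
```

```text
push 0.33 +- 0.2 F [ 0.3  -0.3  -0.91] s -172.01 pos [ 529.2 -283.4   12.6] t 22.65
```

Request:
apply_moves:
  commands: [0,0.007,0,0,0,0,-1,0,0.013,0,0,0,0,-1,0,0.016,0,0,0,0,-1,0,0.016,0,0,0,0,-1]

```text
time: 23.05
eef_pos: [529.2, -283.3, 10.3]
eef_rot: [-1.262, 1.122, -1.122]
contact_force: [-1.1, -0.2, 1.3]
opening: 17.2
```

```bash
python3 -c "
from h import *
force(5)"
```

```text
push -0.88 +- 0.22 F [-0.33  0.86  1.7 ] s -171.97 pos [ 529.2 -283.3   10.3] t 23.3
```

Request:
apply_moves:
  commands: [0,0,0,0,0,0,-0.5,0,0,0,0,0,0,-0.4,0,0,0,0,0,0,-0.2,0,0,0,0,0,0,0,0,0,0,0,0,0,0.2,0,0,0,0,0,0,0.2,0,0,0,0,0,0,0.2,0,-0.05,0,0,0,0,0.2,0,-0.15,0,0,0,0,0.2,0,-0.35,0,0,0,0,0.2,0,-0.6,0,0,0,0,0.2,0,-0.9,0,0,0,0,0.2,0,-1,0,0,0,0,0.2,0,-1,0,0,0,0,0.2]

```text
time: 24.7
eef_pos: [531.2, -284.3, 164.7]
eef_rot: [-1.26, 1.116, -1.128]
contact_force: [0.1, -0.0, -0.7]
opening: 51.4
```

```bash
python3 -c "
from h import *
force(3)
for n in('side','top'): cv2.imwrite(f'pics/{n}12.png',arm.camera(n)[:,:,::-1])
crop('pics/side12.png',235,100,100,190,3,'pics/c7.png')
"
```

```text
push 0.13 +- 0.21 F [-0.15 -0.15 -0.49] s -172.11 pos [ 529.  -283.5  161.1] t 24.85
```

View pics/c7.png

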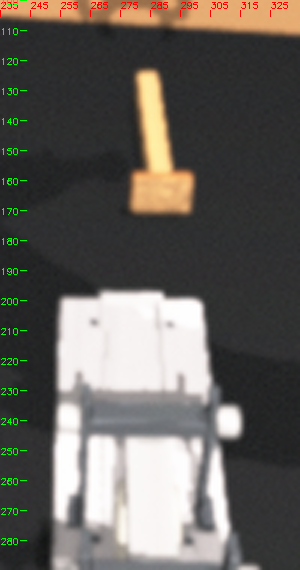

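View pics/top12.png

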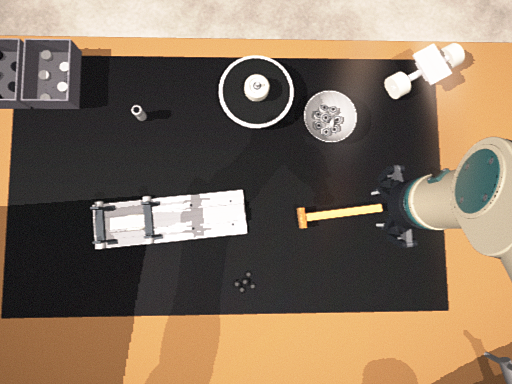

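```bash
python3 -c "
from h import *
a=cv2.imread('pics/side10.png')[225:305,250:320];b=cv2.imread('pics/side12.png')[225:305,250:320];c=cv2.imread('pics/side9.png')[225:305,250:320]
cv2.imwrite('pics/cmp.png',cv2.resize(np.hstack([c,a,b]),None,fx=3.7,fy=5,interpolation=cv2.INTER_CUBIC))"
```

```text
(no output)
```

View pics/cmp.png

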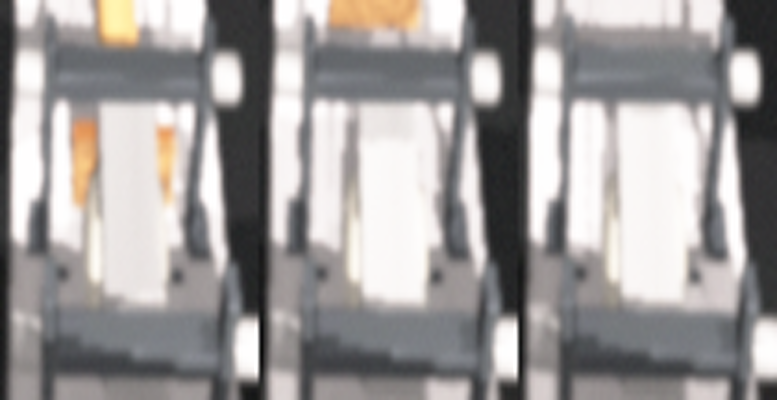

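The cream edge of the wheel shows left of the bar, at about columns 273–276 and rows 260–285. It's in the same place while pushed, after release and now, so the wheel hasn't moved. Handing in.

```bash
python3 -c "
from plant import arm
print(arm.job_done(), arm.read_state()['time'])"
```

```text
the job is handed in; nothing more can be done
the job is handed in; nothing more can be done
```

I rolled the wheel under the bar with the paddle's cork face until it sat snug, then laid the paddle back on the mat. The job was handed in at about 25 s of the 67 s allowed.

**Wheel:** I advanced it at about 20 mm/s, then in steps of about 3 mm and finally 1.5 mm. The push began to rise at about 2 N and settled at 4.9 N, where I stopped. By my estimate, the wheel's centre is then about 61 mm along the gauge. That is good to about 5 mm and lies inside the possible 51–107 mm range. Side pictures taken under push, just after release and at the end show the wheel's visible edge in the same place, so it stayed wedged. Most of the wheel is hidden by the bar, so this check rests on that edge alone.

**Paddle:** It lies flat on the mat at its original spot, released, and the gripper is about 150 mm above it. In the last top picture the bowl, socket, speed rings and turntable look unmoved.

**Disagreements:**
- **Face position:** My camera estimates of the paddle face along the track differed by 6–8 mm. Part of this was the head's front edge washing out against the white bed. I relied on the force reading for the seating.
- **Heights:** Measured heights came out about 2 mm low for both the paddle and the track.

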